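# Close the purge-air filter housing: seat the cover and spin its wing nut down

### The job

The cartridge in the purge-air filter housing has just been changed, so close the housing up again: set the cover down over the centre stud so that it lies level on the rubber seal, start the loose wing nut on the stud's thread, and spin it down clockwise until it is snug and has drawn the cover fully down onto the metal rim. Let go of it, and do not knock over the objectives and bottles that stand around.

Things in the scene. Friction and masses are not known exactly. Their poses are not given: they have to be found in the camera images.
- filter_housing: Round grey filter housing, 100 mm across (over its screwed feet 125 mm), fixed to the table, open at the top, white pleated cartridge inside, brass hose tail out to its +y. Origin under its centre on the table, z up. Metal rim 60 mm up; inside it a black rubber seal ring stands 6 mm higher. An upright threaded steel stud stands on the axis.
- stud_tip (a point): Tip of the stud, on the axis, 117 mm above the table. Stud: 14 mm core, 19 mm over the thread, slim tapered end above it. Thread: coarse, right-handed, two starts; a full clockwise turn (seen from above) lowers the nut 12 mm. The ridges begin 107 mm up, on the housing's +x and -x sides. A nut set on at any yaw is picked up within half a turn.
- cover: Round bare-metal cover, 111 mm across, 0.25 kg, right way up on the table; any yaw will do. Origin at its centre, level with the skirt's lower edge, z up. Skirt 10 mm deep, 105 mm inside, goes over the 100 mm housing wall. Top plate at 14 mm. Resting on the seal, its origin is about 54 mm above the table; drawn fully down onto the metal rim, 50 mm.
- collar_top (a point): Centre of the top of the cover's raised collar, 42 mm above the cover's origin. The collar is 48 mm across, rises from 14 to 42 mm, is the place to grasp the cover, and has a 26 mm hole right through for the stud, which then stands 21 mm out of it (25 mm at the end).
- wing_nut: Steel wing nut, 0.12 kg, standing on its flange, ears up. Origin under its centre, z up, x along the ears. Flange 38 mm across, hub 30 mm across, 30 mm high, bore from below 27 mm deep. Set on the stud, its origin is 98 to 105 mm above the table; it meets the collar at about 96 mm, then turns harder; snug at 92 mm, where it stops (0.1 to 0.4 N m). It stays where it is left.
- nut_web (a point): Middle of the nut's grip plate, 40 mm above the nut's origin: the ears and the web between them form a plate 74 mm long (nut's x) and 9 mm thick (y), clear of the hub from 30 to 47 mm up. Set on with the ears 60 deg clockwise (from above) of the housing's x axis, the nut needs about 250 deg more to be snug; at other angles up to 400 deg.
- seal (a joint): How far the rubber seal ring is squeezed down, m: 0 free, about 0.002 under the cover's weight, 0.006 when the cover lies on the metal rim. Acts as a spring of 1.6 N per mm.
- objective_60x: Microscope objective standing upright, 31 mm across, 58 mm tall; leave standing.
- objective_20x: Microscope objective standing upright, 28 mm across, 52 mm tall; leave standing.
- ethanol_vial: Small bottle with a blue cap standing upright, 32 mm across, 68 mm tall; leave standing.
- oil_bottle: Small bottle with a black cap standing upright, 26 mm across, 67 mm tall; leave standing.

How it is judged:
On the way, in this order (a step that is already met when the one before it is completed fails the run):
1. the cover lies level on the housing, centred over the stud (horizontal distance between cover and filter_housing below 0.004 m and z of cover in the frame of filter_housing below 0.057 m and angle between cover's own z axis and vertical below 0.06 rad), for 0.2 s.
2. the wing nut is on the stud, upright, at the start of the thread or below (horizontal distance between wing_nut and stud_tip below 0.004 m and z of wing_nut in the frame of filter_housing below 0.107 m and angle between wing_nut's own z axis and vertical below 0.2 rad), for 0.2 s.
At the end, for the whole second after the job is handed in: The cover lies level over the stud, centred within 4 mm and drawn down by the nut to within 1.5 mm of the metal rim (seal squeezed at least 4.5 mm of its 6 mm), the wing nut upright on the stud and down on the collar, everything released and at rest (value of joint seal above 0.0045 m and horizontal distance between cover and filter_housing below 0.004 m and z of cover in the frame of filter_housing below 0.0517 m and angle between cover's own z axis and vertical below 0.04 rad and horizontal distance between wing_nut and stud_tip below 0.003 m and z of wing_nut in the frame of filter_housing below 0.0937 m and angle between wing_nut's own z axis and vertical below 0.06 rad and linear speed of each of wing_nut, cover below 0.01 m/s); the robot touches nothing.
It fails at once if the larger objective is knocked over (angle between objective_60x's own z axis and vertical above 0.6 rad).
It fails at once if the smaller objective is knocked over (angle between objective_20x's own z axis and vertical above 0.6 rad).
It fails at once if the bottle with the blue cap is knocked over (angle between ethanol_vial's own z axis and vertical above 0.6 rad).
It fails at once if the bottle with the black cap is knocked over (angle between oil_bottle's own z axis and vertical above 0.6 rad).
It also fails if it takes over 72 s, if anything falls off the work surface, if the arm or the gripper's body presses on something with over 40 N, if the wrist force passes 120 N, or if a joint passes its speed limit or range.

### The arm

A 6-joint arm with a two-finger parallel gripper is mounted at the origin on a cart in front of the work surface, level with it; the furniture and walls round the work are solid. World frame = base frame: x ahead of the robot, y to its left, z up, the work surface at z = 0. Lengths are in m, angles in rad, forces in N, time in s.
With the tool pointing down it reaches from about 0.325 to 0.775 m from the base axis. Payload 9.3 kg.
Tool frame: the origin (TCP) lies at the very end of the fingers, on their centre line; the grasp point (between the pads) lies manip.grip_point_offset behind it (manip.grip_point_offset is the distance from the TCP to the grasp point, in m); z points along the fingers, y is the line along which they close (so a half turn about z gives the same grasp; the last joint's range is limited). The gripper opens to 85 mm and grips with 20 to 120 N. Pads are 22 mm wide; open, the fingers measure 114 mm over their backs; the gripper's body (76 mm by 85 mm) begins 54 mm behind the grasp point. The pads swing forward as they close: fully open they stand 13 mm farther back than shut.
Start: joints at [-1.268, 0.259, 0.021, 1.334, 0, 1.418], TCP at [0.242, -0.494, 0.231] pointing down, gripper open.
Joint ranges: [-3.04, 3.04], [-0.91, 1.82], [-1.04, 1.36], [-1.92, 1.95], [-1.52, 1.45], [-3.14, 3.14]. Speed limits (rad/s): [2.22, 2.22, 2.79, 3.14, 3.14, 3.14].

### API

Orientations are given as [roll, pitch, yaw] about the fixed x, y, z axes, in that order (R = Rz(yaw) Ry(pitch) Rx(roll)).
In Python, from workcell import manip, viewer, workorder gives the robot as it stands.
- The arm moves only by the tool move_arm, never from a script. Its argument "plan" is a list of rows, each a list of 6 numbers: the shift along the world's x, y, z in units of 25 mm (1.0 is 25 mm), then the turn, a rotation vector about the world's x, y, z in units of 180 degrees (1.0 is 180 degrees). In form: [[tx, ty, tz, ax, ay, az], ...]. A call has 1 to 8 rows; each row shifts and turns the commanded pose from where the row before left it; what a row does not reach is not made up. A row lasts 1/10 s, in which the tool goes at most 50 mm and 8.59 degrees, less where a joint would pass 70% of its speed; a pose out of reach is approached as far as the arm can. A call with a number of a shift or a turn outside -1 to 1 is refused whole. A call with a gripper value outside its range is refused whole. "jaw" is the finger opening in mm, from 0 to 85.4, set as the call begins (left out, the last holds). The fingers move at their own pace and stop on an object; "squeeze" is the grip in N (left out, the last holds). Time passes only in rows, so rows that do not move let the fingers close. It gives the time, the measured TCP pose, the force, the opening and the grip force at its end, in the units of the state.
- manip.read_state(): the state, without advancing time (a new reading comes with each control period).
- viewer.get_image(name): name is "side" or "top" or "wrist"; returns a dict with "pixels" (400x640x3 uint8, red, green, blue), "z_map" (400x640 float32, m along the optical axis (not along the pixel's ray), 0 where there is no reading), "intrinsics" (3x3 intrinsics, pixels), "R" (3x3) and "t" (3): a world point X has camera coordinates R X + t. Camera axes: x right, y down, z forward; pixel columns grow to the right and rows downward; lengths in m; the calibration is good to about 2 mm. The wrist camera is an equidistant fisheye: a pixel r from the principal point sees the ray r / f radians off the axis. A picture is of the moment at which its call begins.
- workorder.finish_job(): hands the job in; it is judged then, once.
The state is a dict: "t": time; "joint_pos": joint angles; "qvel": joint speeds; "effort": joint torques, N m; "tool_pos": TCP position; "orientation": TCP orientation; "force": force on the tool from outside, world axes, zero at the start; "wrist_torque": the same for the moment, N m; "grip_width": finger opening in m; "grip_force": force on a finger pad.
Only numpy, scipy, OpenCV 4.12 (cv2) and the standard library are available. Lean on these libraries where they do the work, as an engineer would, in place of code of your own. Each camera call takes 0.05 s, during which the arm holds its last target. There are 200 camera calls.

## Working session

There is one attempt and no reset: what is moved stays moved. The work goes in short steps, Python scripts to look and compute and a tool call to move; the robot and the scene stay as the last step left them, time stands still between calls to the robot, and variables do not carry over. Pictures are saved under pics/ and viewed, at most 10 in all, crops included, and the job is handed in when it is done.

Besides the shell and the picture viewer there is one more tool, called after "Call:" in YAML: its name, and indented under it one key for each argument. move_arm: Moves the arm, as the interface text tells. Shifts and turns lie within -1 to 1; 1 stands for 25 mm of shift or 180 degrees of turn. Its arguments: {"type":"object","properties":{"plan":{"type":"array","items":{"type":"array","items":{"type":"number","minimum":-1,"maximum":1}}},"jaw":{"type":"number"},"squeeze":{"type":"number"}},"required":["plan"]}

```bash
ls; mkdir -p pics; python3 - <<'E'
from workcell import manip, viewer
import cv2,numpy as np,pickle
s=manip.read_state(); print(s, manip.grip_point_offset)
D={}
for n in ("top","side"):
    d=viewer.get_image(n); D[n]=d
    cv2.imwrite(f"pics/{n}0.png",d["pixels"][:,:,::-1]); print(n,d["intrinsics"].tolist(),d["R"].round(3).tolist(),d["t"])
pickle.dump(D,open("d0.pkl","wb"))
E
```

```text
pics
{'t': 0.0, 'joint_pos': array([-1.26762032e+00,  2.59197390e-01,  2.07473330e-02,  1.33371823e+00,
        5.06352749e-06,  1.41819135e+00]), 'qvel': array([ 0.00056765,  0.00149517, -0.00101357, -0.00135832,  0.00277675,
        0.00037604]), 'effort': array([-1.52373382e-04, -5.55637693e+01,  3.44528496e+01,  1.36917323e-02,
       -1.47390951e-04, -2.46622972e-05]), 'tool_pos': array([ 0.24199611, -0.49357396,  0.23065768]), 'orientation': array([-3.14023740e+00, -2.13561462e-04,  4.55780838e-01]), 'force': array([0.08100385, 0.50221833, 0.1228472 ]), 'wrist_torque': array([ 0.05676706, -0.0167795 , -0.01620599]), 'grip_force': 0.0, 'grip_width': 0.08508563452366685} 0.0187
top [[405.93464771754833, 0.0, 320.38597492725506], [0.0, 405.93464771754833, 198.5460075913852], [0.0, 0.0, 1.0]] [[-0.021, -0.999, -0.031], [-0.995, 0.024, -0.101], [0.102, 0.029, -0.994]] [-0.28405175  0.46518445  0.92384592]
side [[412.88319877221, 0.0, 317.02846552346386], [0.0, 412.88319877221, 201.47347948546883], [0.0, 0.0, 1.0]] [[0.92, -0.39, 0.018], [-0.174, -0.451, -0.875], [0.35, 0.803, -0.483]] [-0.54587779  0.02201341  0.97670056]
```

View pics/top0.png

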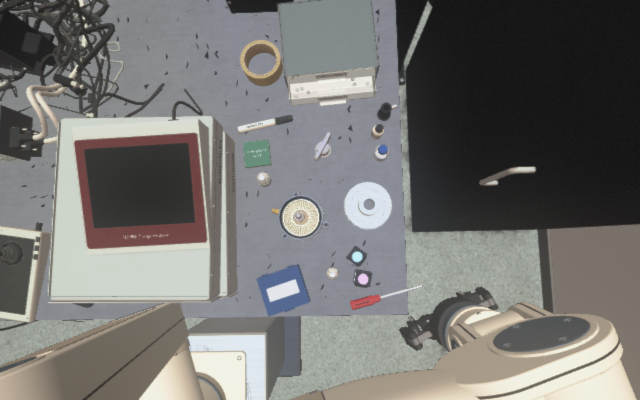

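View pics/side0.png

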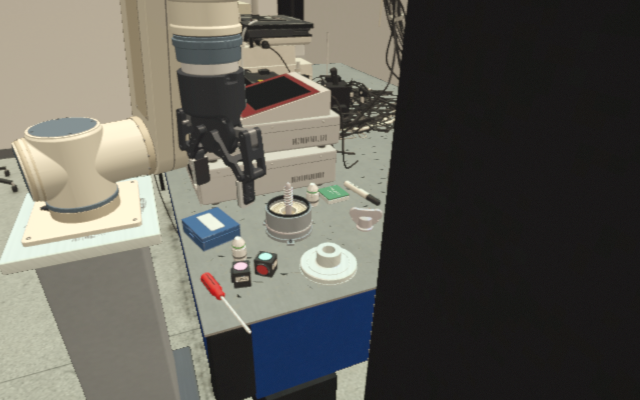

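The top view shows the housing near pixel (300,217), the cover (368,205), the nut (322,146) with its ears running up and to the right, bottles at (382,152) and (378,130), and small items at (357,256), (363,278), (332,272) and (264,179). The side view shows the same layout. Next I'll measure positions.

```bash
cat > h.py <<'E'
import numpy as np,cv2
def cloud(d):
    K=d["intrinsics"];z=d["z_map"];v,u=np.indices(z.shape)
    if 'fish' in d:
        x=(u-K[0,2])/K[0,0];y=(v-K[1,2])/K[1,1];r=np.hypot(x,y)+1e-9
        s=np.tan(np.minimum(r,1.5))/r; c=np.stack([x*s*z,y*s*z,z],-1)
    else: c=np.stack([(u-K[0,2])/K[0,0]*z,(v-K[1,2])/K[1,1]*z,z],-1)
    P=(c-d["t"])@d["R"]; P[z<=0]=np.nan
    return P
E
python3 - <<'E'
import pickle;from h import *
D=pickle.load(open("d0.pkl","rb"))
for n in D:
    d=D[n];P=cloud(d)
    print(n)
    ws=(P[...,0]>.3)&(P[...,0]<.85)&(P[...,1]>-.32)&(P[...,1]<.15)
    m=(ws&(P[...,2]>.008)&(P[...,2]<.16)).astype(np.uint8)
    k,l,st,c=cv2.connectedComponentsWithStats(m)
    for i in range(1,k):
        if st[i,4]<25: continue
        q=P[l==i]; zt=np.percentile(q[:,2],97); tp=q[q[:,2]>zt-.008]
        print(st[i],"mid",((q.min(0)+q.max(0))/2).round(3)[:2],"ext",np.ptp(q,0).round(3),"top",zt.round(3),tp.mean(0).round(3))
    print("table z",np.nanmedian(P[ws&(abs(P[...,2])<.01)][:,2]))
d=D["top"];P=cloud(d)
def near(c,r,a,b):
    m=(np.hypot(P[...,0]-c[0],P[...,1]-c[1])<r)&(P[...,2]>a)&(P[...,2]<b);return P[m]
import sys
E
```

```text
top
[ 240    6   90  100 5382] mid [ 0.759 -0.216] ext [0.182 0.207 0.147] top 0.152 [ 0.778 -0.27   0.15 ]
[154  83  11  11  27] mid [0.741 0.095] ext [0.026 0.023 0.005] top 0.012 [0.739 0.095 0.01 ]
[117  95  38  18 140] mid [0.702 0.128] ext [0.043 0.043 0.093] top 0.094 [0.691 0.149 0.094]
[185 103  18  13  64] mid [ 0.662 -0.017] ext [0.034 0.02  0.15 ] top 0.153 [ 0.647 -0.026  0.151]
[238 115  55  18 379] mid [ 0.644 -0.165] ext [0.038 0.131 0.012] top 0.019 [ 0.643 -0.166  0.015]
[ 215  122   22  153 2657] mid [ 0.453 -0.093] ext [0.307 0.014 0.144] top 0.156 [ 0.448 -0.092  0.154]
[314 132  16  29 240] mid [ 0.578 -0.3  ] ext [0.064 0.036 0.043] top 0.05 [ 0.577 -0.301  0.047]
[243 139  28  29 663] mid [ 0.571 -0.145] ext [0.067 0.065 0.012] top 0.019 [ 0.571 -0.145  0.016]
[257 172  14  15 158] mid [ 0.506 -0.165] ext [0.029 0.026 0.052] top 0.059 [ 0.506 -0.163  0.055]
[ 272  193   52   48 1674] mid [ 0.419 -0.242] ext [0.111 0.116 0.11 ] top 0.104 [ 0.415 -0.25   0.108]
[286 264  14   5  48] mid [ 0.304 -0.227] ext [0.009 0.029 0.026] top 0.034 [ 0.303 -0.231  0.032]
tab
[... 159 characters left out ...]
id [ 0.538 -0.086] ext [0.342 0.451 0.152] top 0.154 [ 0.508 -0.094  0.153]
[231 148  10   8  33] mid [ 0.346 -0.092] ext [0.022 0.007 0.018] top 0.143 [ 0.35  -0.092  0.139]
[215 156  23  46 616] mid [ 0.32  -0.077] ext [0.04  0.053 0.119] top 0.109 [ 0.31  -0.084  0.109]
[238 162   6   9  32] mid [ 0.355 -0.094] ext [0.01  0.016 0.017] top 0.107 [ 0.355 -0.095  0.104]
[344 181  37  23 205] mid [ 0.646 -0.168] ext [0.037 0.133 0.01 ] top 0.017 [ 0.646 -0.173  0.014]
[350 207  31  21 460] mid [ 0.578 -0.302] ext [0.06  0.036 0.041] top 0.047 [ 0.578 -0.304  0.044]
[231 217  10  19  86] mid [ 0.306 -0.225] ext [0.013 0.04  0.025] top 0.033 [ 0.305 -0.232  0.03 ]
table z -0.0006162373764478265
```

```bash
python3 - <<'E'
import pickle;from h import *
D=pickle.load(open("d0.pkl","rb"))
d=D["top"];P=cloud(d)
ws=(P[...,0]>.2)&(P[...,0]<.9)&(P[...,1]>-.6)&(P[...,1]<-.11)
m=(ws&(P[...,2]>.008)&(P[...,2]<.12)).astype(np.uint8)
k,l,st,c=cv2.connectedComponentsWithStats(m)
for i in range(1,k):
    if st[i,4]<25: continue
    q=P[l==i]; zt=np.percentile(q[:,2],97); tp=q[q[:,2]>zt-.008]
    print(st[i],"mid",((q.min(0)+q.max(0))/2).round(3)[:2],"ext",np.ptp(q,0).round(3),"top",zt.round(3),((tp.min(0)+tp.max(0))/2).round(3))
def fit(lab,c,r,a,b):
    mm=(np.hypot(P[...,0]-c[0],P[...,1]-c[1])<r)&(P[...,2]>a)&(P[...,2]<b);q=P[mm][:,:2].astype(np.float32)
    (x,y),R=cv2.minEnclosingCircle(q);(rc)=cv2.minAreaRect(q);print(lab,len(q),"circ",x,y,R,"rect",rc, "mean",q.mean(0))
fit("seal",(.416,-.245),.06,.055,.075)
fit("stud",(.416,-.245),.03,.085,.13)
fit("nut ears",(.578,-.302),.05,.028,.06)
fit("nut",(.578,-.302),.05,.01,.06)
fit("collar",(.435,-.4),.045,.032,.05)
fit("cover",(.435,-.4),.075,.008,.022)
print("table",np.nanmin(P[ws&(abs(P[...,2])<.005)],0),np.nanmax(P[ws&(abs(P[...,2])<.005)],0))
E
```

```text
[240  40  43  45 965] mid [ 0.789 -0.16 ] ext [0.096 0.094 0.043] top 0.049 [ 0.789 -0.16   0.046]
[ 285   72   93   34 2283] mid [ 0.702 -0.325] ext [0.069 0.199 0.072] top 0.115 [ 0.711 -0.325  0.114]
[378 103  19  16 172] mid [ 0.661 -0.455] ext [0.024 0.038 0.044] top 0.051 [ 0.661 -0.455  0.048]
[242 115  51  17 351] mid [ 0.644 -0.17 ] ext [0.036 0.12  0.012] top 0.019 [ 0.644 -0.17   0.016]
[371 124  13  15 144] mid [ 0.61  -0.429] ext [0.023 0.025 0.061] top 0.068 [ 0.611 -0.431  0.065]
[314 132  17  29 244] mid [ 0.578 -0.301] ext [0.064 0.038 0.043] top 0.05 [ 0.578 -0.301  0.047]
[243 139  28  29 663] mid [ 0.571 -0.145] ext [0.067 0.065 0.012] top 0.019 [ 0.571 -0.145  0.016]
[374 145  15  17 196] mid [ 0.56  -0.436] ext [0.03  0.03  0.062] top 0.07 [ 0.561 -0.436  0.067]
[257 172  14  15 158] mid [ 0.506 -0.165] ext [0.029 0.026 0.052] top 0.059 [ 0.507 -0.163  0.056]
[ 345  182   47   47 1657] mid [ 0.442 -0.405] ext [0.108 0.108 0.038] top 0.043 [ 0.442 -0.404  0.041]
[ 272  193   52   48 1674] mid [ 0.419 -0.242] ext [0.111 0.116 0.11 ] top 0.104 [ 0.414 -0.25   0.108
[... 1191 characters left out ...]
0.3012011647224426 0.036127544939517975 rect ((0.5774186849594116, -0.3015531003475189), (0.029782578349113464, 0.06759953498840332), 41.68375015258789) mean [ 0.57617974 -0.30239743]
collar 262 circ 0.441677451133728 -0.4040057063102722 0.02409740351140499 rect ((0.4416867792606354, -0.40364930033683777), (0.04689383879303932, 0.04560786113142967), 87.89757537841797) mean [ 0.44168797 -0.4035614 ]
cover 1379 circ 0.44213876128196716 -0.404193252325058 0.05511527881026268 rect ((0.4420894384384155, -0.404656320810318), (0.10715123265981674, 0.10796751081943512), 88.36564636230469) mean [ 0.4410821  -0.40356493]
table [ 0.20001232 -0.48979802 -0.00499555] [ 0.89994317 -0.11004804  0.00499697]
```

Call:
move_arm:
  plan:
    - [1, 0.45, -0.3, 0, 0, 0]
    - [1, 0.45, -0.3, 0, 0, 0]
    - [1, 0.45, -0.3, 0, 0, 0]
    - [1, 0.45, -0.3, 0, 0, 0]
    - [1, 0.45, -0.3, 0, 0, 0]
    - [1, 0.45, -0.3, 0, 0, 0]
    - [1, 0.45, -0.3, 0, 0, 0]
    - [1, 0.45, -0.3, 0, 0, 0]
  jaw: 85
  squeeze: 60

```text
t: 0.9
tool_pos: [0.443, -0.4031, 0.1706]
orientation: [-3.141, 0.0, 0.456]
force: [1.2, -1.4, -0.4]
grip_width: 0.0853
grip_force: 0.0
```

```bash
cat >> h.py <<'E'
def circ(P,lab,c,r,a,b):
    mm=(np.hypot(P[...,0]-c[0],P[...,1]-c[1])<r)&(P[...,2]>a)&(P[...,2]<b);q=P[mm][:,:2].astype(np.float32)
    if len(q)<6: print(lab,"few",len(q));return
    (x,y),R=cv2.minEnclosingCircle(q); rc=cv2.minAreaRect(q); w=np.linalg.eigh(np.cov(q.T))[1][:,1]
    print(lab,len(q),"circ",round(x,4),round(y,4),round(R,4),"rect",np.round(rc[0],4),np.round(rc[1],4),"axis deg",np.degrees(np.arctan2(w[1],w[0])).round(1))
E
python3 - <<'E'
from workcell import manip, viewer
from h import *
s=manip.read_state(); print(s['t'],s['tool_pos'],s['orientation'],s['joint_pos'])
d=viewer.get_image("wrist"); d['fish']=1; print(d["intrinsics"].tolist(),(-d["R"].T@d["t"]).round(3),d["R"][2].round(3))
cv2.imwrite("pics/w1.png",d["pixels"][:,:,::-1]);P=cloud(d)
circ(P,"collar",(.4417,-.404),.04,.034,.05)
circ(P,"plate",(.4417,-.404),.07,.008,.02)
circ(P,"seal",(.4152,-.25),.06,.055,.075)
circ(P,"stud",(.4152,-.25),.025,.07,.13)
circ(P,"nut",(.578,-.302),.05,.03,.06)
E
```

```text
0.9 [ 0.44297012 -0.40312552  0.17059026] [-3.14087252e+00  2.20369569e-04  4.55849949e-01] [-8.78354505e-01  3.64573562e-01  2.05098269e-02  1.22748432e+00
 -4.54371365e-05  1.80738830e+00]
[[309.70691628693146, 0.0, 314.2344630718887], [0.0, 309.70691628693146, 196.33005003390878], [0.0, 0.0, 1.0]] [ 0.505 -0.375  0.313] [-0.242 -0.118 -0.963]
collar 1626 circ 0.4432 -0.4062 0.0245 rect [ 0.4435 -0.4057] [0.0476 0.0474] axis deg -144.4
plate 6924 circ 0.4429 -0.4062 0.0556 rect [ 0.4435 -0.4065] [0.1097 0.1091] axis deg 113.3
seal 2887 circ 0.4167 -0.2522 0.0503 rect [ 0.4177 -0.2537] [0.0993 0.0962] axis deg 123.7
stud 823 circ 0.4169 -0.2523 0.0102 rect [ 0.4171 -0.2534] [0.0195 0.0179] axis deg -143.2
nut 833 circ 0.5719 -0.3016 0.0289 rect [ 0.5735 -0.2997] [0.0222 0.0573] axis deg 147.3
```

View pics/w1.png

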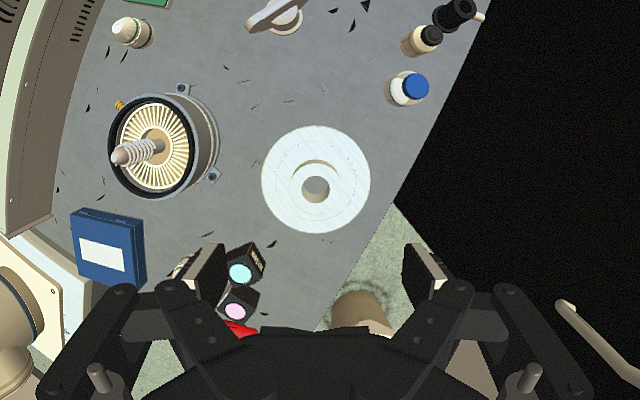

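The wrist view shows the cover at about (316,180), the housing at about (155,145), and clear space around the collar. It is offset from the top view by about 2 mm throughout, while the relative distances agree. I'll descend on the collar.

Call:
move_arm:
  plan:
    - [0, -0.1, -1, 0, 0, 0]
    - [0, 0, -1, 0, 0, 0]
    - [0, 0, -1, 0, 0, 0]
    - [0, 0, -1, 0, 0, 0]
    - [0, 0, -1, 0, 0, 0]
    - [0, 0, -0.6, 0, 0, 0]
    - [0, 0, -0.4, 0, 0, 0]
    - [0, 0, -0.25, 0, 0, 0]

```text
t: 1.75
tool_pos: [0.4418, -0.4062, 0.0142]
orientation: [-3.141, 0.0, 0.456]
force: [0.7, 0.1, 0.9]
grip_width: 0.085
grip_force: 0.0
```

Call:
move_arm:
  plan:
    - [0, 0, 0, 0, 0, 0]
    - [0, 0, 0, 0, 0, 0]
    - [0, 0, 0, 0, 0, 0]
    - [0, 0, 0, 0, 0, 0]
    - [0, 0, 0, 0, 0, 0]
    - [0, 0, 0, 0, 0, 0]
    - [0, 0, 0, 0, 0, 0]
    - [0, 0, 0, 0, 0, 0]
  jaw: 30

```text
t: 2.55
tool_pos: [0.4424, -0.4066, 0.0163]
orientation: [3.14, -0.0, 0.456]
force: [-1.5, 1.0, 5.8]
grip_width: 0.0468
grip_force: 61.8
```

```bash
python3 - <<'E'
from workcell import manip, viewer
from h import *
s=manip.read_state(); print(s['t'],s['tool_pos'],s['force'],s['grip_width'],s['grip_force'])
d=viewer.get_image("wrist"); d['fish']=1
cv2.imwrite("pics/w2.png",d["pixels"][:,:,::-1]);P=cloud(d)
circ(P,"plate",(.4425,-.405),.07,.008,.02)
circ(P,"seal",(.4152,-.25),.06,.055,.075)
E
```

```text
2.55 [ 0.44239208 -0.40663774  0.01633232] [-1.50362494  1.03194717  5.78366788] 0.04681483498930811 61.75282258540392
plate 17406 circ 0.4439 -0.4082 0.0555 rect [ 0.4446 -0.4064] [0.1066 0.1092] axis deg 115.5
seal 6842 circ 0.4172 -0.2538 0.05 rect [ 0.4194 -0.2668] [0.0976 0.0715] axis deg -176.1
```

View pics/w2.png

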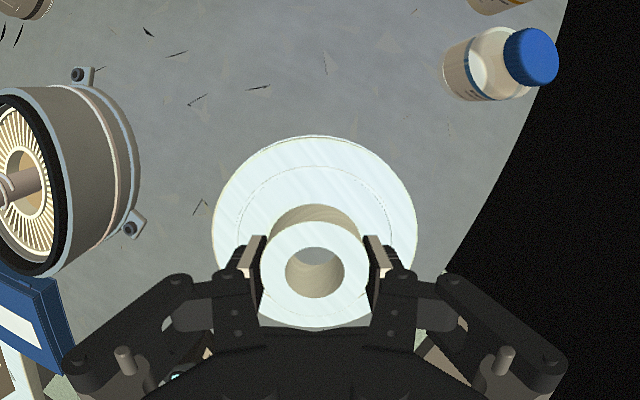

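The collar is gripped centrally at about (316,265), with the pads on both sides. Now I'll lift it and carry it over the stud.

Call:
move_arm:
  plan:
    - [0, 0, 0.5, 0, 0, 0]
    - [0, 0, 0.9, 0, 0, 0]
    - [0, 0, 1, 0, 0, 0]
    - [0, 0, 1, 0, 0, 0]
    - [0, 0, 1, 0, 0, 0]
    - [0, 0, 1, 0, 0, 0]
    - [-0.06, 0.17, 0, 0, 0, 0]
    - [-0.1, 0.6, 0, 0, 0, 0]

```text
t: 3.4
tool_pos: [0.4382, -0.3878, 0.1507]
orientation: [3.14, -0.0, 0.455]
force: [0.3, -0.1, -1.8]
grip_width: 0.0473
grip_force: 62.4
```

Call:
move_arm:
  plan:
    - [-0.2, 1, 0, 0, 0, 0]
    - [-0.2, 1, 0, 0, 0, 0]
    - [-0.2, 1, 0, 0, 0, 0]
    - [-0.1, 1, 0, 0, 0, 0]
    - [-0.1, 0.8, 0, 0, 0, 0]
    - [-0.1, 0.6, 0, 0, 0, 0]
    - [0, 0, 0, 0, 0, 0]
    - [0, 0, 0, 0, 0, 0]

```text
t: 4.2
tool_pos: [0.4159, -0.2523, 0.1502]
orientation: [3.141, -0.0, 0.456]
force: [1.2, -1.1, -2.1]
grip_width: 0.0471
grip_force: 62.4
```

```bash
python3 - <<'E'
from workcell import manip, viewer
from h import *
s=manip.read_state(); print(s['t'],s['tool_pos'],s['orientation'],s['force'],s['grip_width'],s['grip_force'],s['joint_pos'])
for n in ("wrist","top","side"):
    d=viewer.get_image(n)
    if n=="wrist": d['fish']=1
    P=cloud(d); z=P[...,2]
    for a in (.13,.14,.145,.15):
        circ(P,n+f" plate {a}",(.416,-.25),.07,a-.0025,a+.0025)
    if n!="top": cv2.imwrite(f"pics/{n}3.png",d["pixels"][:,:,::-1])
E
```

```text
4.2 [ 0.41587294 -0.25228454  0.15019986] [ 3.14073663e+00 -9.18219882e-05  4.56346471e-01] [ 1.1732485  -1.05838965 -2.06175134] 0.04712635441134189 62.35462574288249 [-7.17863145e-01  1.90427497e-01 -2.81577394e-01  1.09796638e+00
 -2.45963706e-04  1.96738298e+00]
wrist plate 0.13 few 0
wrist plate 0.14 97 circ 0.4526 -0.2344 0.0384 rect [ 0.4594 -0.2308] [0.0155 0.0766] axis deg 115.2
wrist plate 0.145 4255 circ 0.4174 -0.2538 0.0554 rect [ 0.4179 -0.2519] [0.1063 0.1097] axis deg 117.5
wrist plate 0.15 13009 circ 0.418 -0.2534 0.0547 rect [ 0.4195 -0.2541] [0.1086 0.1051] axis deg 114.9
top plate 0.13 few 0
top plate 0.14 few 4
top plate 0.145 286 circ 0.3974 -0.2703 0.0481 rect [ 0.3902 -0.2782] [0.0355 0.0957] axis deg 136.3
top plate 0.15 270 circ 0.3972 -0.2714 0.0458 rect [ 0.3911 -0.2783] [0.0341 0.0911] axis deg 134.8
side plate 0.13 few 1
side plate 0.14 121 circ 0.4165 -0.2604 0.0543 rect [ 0.4073 -0.2827] [0.0493 0.1085] axis deg 159.7
side plate 0.145 537 circ 0.4181 -0.2552 0.0558 rect [ 0.4163 -0.2613] [0.0967 0.1084] axis deg 154.6
side plate 0.15 162 circ 0.418 -0.258 0.0533 rect [ 0.4158 -0.263 ] [0.0899 0.1023] axis deg 161.9
```

View pics/wrist3.png

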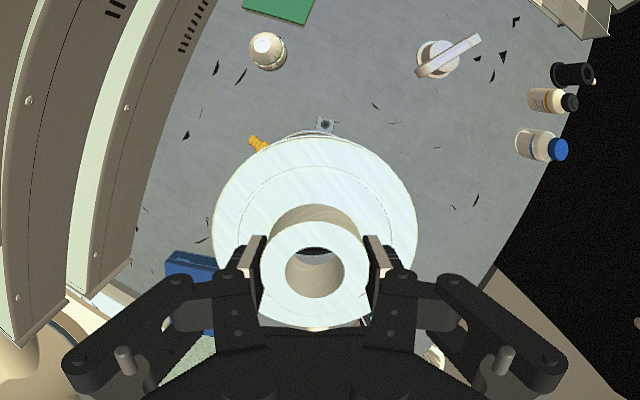

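The cover is centred over the housing, within about 1 mm by the wrist measurement, so I'll lower it.

Call:
move_arm:
  plan:
    - [0, 0, -0.5, 0, 0, 0]
    - [0, 0, -0.6, 0, 0, 0]
    - [0, 0, -0.6, 0, 0, 0]
    - [0, 0, -0.4, 0, 0, 0]
    - [0, 0, -0.2, 0, 0, 0]
    - [0, 0, 0, 0, 0, 0]

```text
t: 4.95
tool_pos: [0.4154, -0.2522, 0.092]
orientation: [-3.141, 0.0, 0.455]
force: [-0.0, 0.3, -2.6]
grip_width: 0.0469
grip_force: 62.4
```

Call:
move_arm:
  plan:
    - [0, 0, -0.2, 0, 0, 0]
    - [0, 0, -0.2, 0, 0, 0]
    - [0, 0, -0.2, 0, 0, 0]
    - [0, 0, -0.15, 0, 0, 0]
    - [0, 0, -0.1, 0, 0, 0]
    - [0, 0, 0, 0, 0, 0]

```text
t: 5.55
tool_pos: [0.4152, -0.2515, 0.0708]
orientation: [-3.14, 0.0, 0.456]
force: [-0.9, 3.9, -2.7]
grip_width: 0.0473
grip_force: 62.5
```

Call:
move_arm:
  plan:
    - [0, 0.03, -0.05, 0, 0, 0]
    - [0, 0, -0.05, 0, 0, 0]
    - [0, 0, 0, 0, 0, 0]

```text
t: 5.85
tool_pos: [0.4154, -0.2513, 0.0689]
orientation: [3.142, 0.0, 0.456]
force: [-3.6, 2.5, 3.4]
grip_width: 0.0471
grip_force: 63.2
```

Call:
move_arm:
  plan:
    - [0, 0, 0, 0, 0, 0]
    - [0, 0, 0, 0, 0, 0]
    - [0, 0, 0, 0, 0, 0]
    - [0, 0, 0, 0, 0, 0]
    - [0, 0, 0.3, 0, 0, 0]
    - [0, 0, 0.8, 0, 0, 0]
    - [0, 0, 1, 0, 0, 0]
    - [0, 0, 1, 0, 0, 0]
  jaw: 85

```text
t: 6.65
tool_pos: [0.4155, -0.2513, 0.1476]
orientation: [-3.142, -0.0, 0.456]
force: [0.8, -0.1, 0.5]
grip_width: 0.0849
grip_force: 0.0
```

```bash
python3 - <<'E'
from workcell import manip, viewer
from h import *
s=manip.read_state(); print(s['t'],s['tool_pos'],s['force'],s['grip_width'])
d=viewer.get_image("wrist"); d['fish']=1
cv2.imwrite("pics/w4.png",d["pixels"][:,:,::-1]);P=cloud(d)
circ(P,"plate",(.416,-.25),.07,.06,.075)
circ(P,"collar",(.416,-.25),.035,.09,.1)
circ(P,"stud",(.416,-.25),.02,.101,.13)
m=(np.hypot(P[...,0]-.416,P[...,1]+.252)<.052)&(P[...,2]>.06)&(P[...,2]<.075);q=P[m]
A=np.c_[q[:,:2]-[.417,-.253],np.ones(len(q))];print("plane",np.linalg.lstsq(A,q[:,2],rcond=None)[0])
circ(P,"nut",(.578,-.302),.05,.034,.06)
E
```

```text
6.65 [ 0.41552586 -0.25127927  0.14759857] [ 0.80888399 -0.12183006  0.46844543] 0.08487338276585521
plate 11317 circ 0.4167 -0.2526 0.0556 rect [ 0.4174 -0.2526] [0.1091 0.1096] axis deg 114.8
collar 2923 circ 0.4171 -0.2523 0.0246 rect [ 0.4171 -0.2523] [0.048  0.0474] axis deg -141.7
stud 693 circ 0.4166 -0.2515 0.01 rect [ 0.4171 -0.2511] [0.0178 0.0189] axis deg 126.3
plane [ 0.0012401  -0.00052626  0.06771835]
nut 851 circ 0.5783 -0.3038 0.0361 rect [ 0.5787 -0.303 ] [0.0097 0.072 ] axis deg 151.3
```

View pics/w4.png

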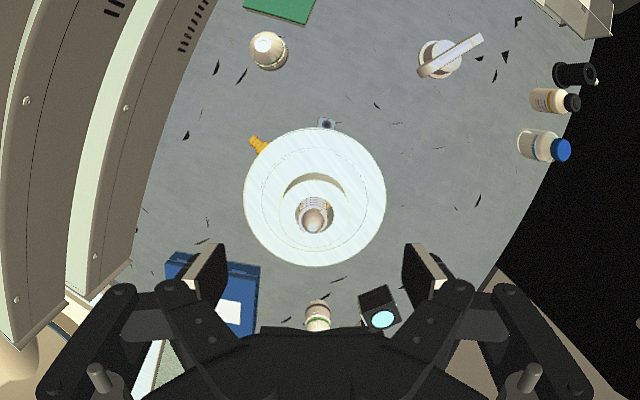

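The cover sits level: origin at about 53.7 mm, tilt 0.001, centred within 1 mm, with the stud showing through at (313,220). The nut is at about (440,58), and the hose tail is at (256,144). Next I'll turn the tool and go above the nut.

Call:
move_arm:
  plan:
    - [0.43, -0.13, 0, 0, 0, 0.046]
    - [0.43, -0.13, 0, 0, 0, 0.046]
    - [0.43, -0.13, 0, 0, 0, 0.046]
    - [0.43, -0.13, 0, 0, 0, 0.046]
    - [0.43, -0.13, 0, 0, 0, 0.046]
    - [0.43, -0.13, 0, 0, 0, 0.046]
    - [0.43, -0.13, 0, 0, 0, 0.046]
    - [0.43, -0.13, 0, 0, 0, 0.046]
  jaw: 60

```text
t: 7.5
tool_pos: [0.5021, -0.2775, 0.1467]
orientation: [3.141, 0.0, 1.618]
force: [-0.2, -0.4, -0.1]
grip_width: 0.06
grip_force: 0.0
```

Call:
move_arm:
  plan:
    - [0.43, -0.14, 0, 0, 0, 0.046]
    - [0.43, -0.14, 0, 0, 0, 0.046]
    - [0.43, -0.14, 0, 0, 0, 0.046]
    - [0.43, -0.14, 0, 0, 0, 0.046]
    - [0.43, -0.14, 0, 0, 0, 0.046]
    - [0.43, -0.14, 0, 0, 0, 0.046]
    - [0.43, -0.14, 0, 0, 0, 0.046]
    - [0, 0, 0, 0, 0, 0]

```text
t: 8.3
tool_pos: [0.5777, -0.3022, 0.1462]
orientation: [3.142, 0.0, 2.626]
force: [-0.4, -0.6, -0.0]
grip_width: 0.06
grip_force: 0.0
```

```bash
cat > look.py <<'E'
from workcell import manip, viewer
from h import *
s=manip.read_state(); print(s['t'],s['tool_pos'],s['orientation'],s['joint_pos'].round(3))
for n in ("wrist","top"):
    d=viewer.get_image(n)
    if n=="wrist": d['fish']=1; cv2.imwrite("pics/w5.png",d["pixels"][:,:,::-1])
    P=cloud(d)
    circ(P,n+" nut",(.578,-.302),.05,.034,.055)
    # brass hose
    p=d["pixels"].astype(int); m=(np.hypot(P[...,0]-.416,P[...,1]+.25)<.1)&(p[...,0]-p[...,2]>90)&(P[...,2]>.005)&(P[...,2]<.06)&(P[...,1]>-.21)
    if m.sum()>3: q=P[m].mean(0); v=q[:2]-[.4165,-.2515]; print(n,"hose",m.sum(),q,"yaw of +y",np.degrees(np.arctan2(v[1],v[0])))
E
python3 look.py
```

```text
8.3 [ 0.57773088 -0.30216238  0.14616073] [3.14154603e+00 3.27777506e-04 2.62588383e+00] [-0.611  0.464  0.118  1.224  0.    -0.095]
wrist nut 899 circ 0.5787 -0.3025 0.0357 rect [ 0.5783 -0.3031] [0.0088 0.071 ] axis deg 151.3
top nut 109 circ 0.5704 -0.2964 0.027 rect [ 0.57   -0.2973] [0.0088 0.0537] axis deg 151.1
```

Call:
move_arm:
  plan:
    - [0, -0.02, -1, 0, 0, 0.003]
    - [0, 0, -1, 0, 0, 0]
    - [0, 0, -1, 0, 0, 0]
    - [0, 0, -0.8, 0, 0, 0]
    - [0, 0, -0.5, 0, 0, 0]
    - [0, 0, -0.23, 0, 0, 0]
    - [0, 0, 0, 0, 0, 0]

```text
t: 9.1
tool_pos: [0.5766, -0.3023, 0.0329]
orientation: [3.142, -0.001, 2.632]
force: [-0.4, 0.4, -0.1]
grip_width: 0.0601
grip_force: 0.0
```

Call:
move_arm:
  plan:
    - [0, 0, 0, 0, 0, 0]
    - [0, 0, 0, 0, 0, 0]
    - [0, 0, 0, 0, 0, 0]
    - [0, 0, 0, 0, 0, 0]
    - [0, 0, 0, 0, 0, 0]
    - [0, 0, 0, 0, 0, 0]
    - [0, 0, 0, 0, 0, 0]
  jaw: 2
  squeeze: 80

```text
t: 9.8
tool_pos: [0.5771, -0.3024, 0.0336]
orientation: [3.142, 0.001, 2.633]
force: [0.2, 1.3, 6.6]
grip_width: 0.0064
grip_force: 81.0
```

```bash
python3 look.py; python3 - <<'E'
import pickle;from h import *
d=pickle.load(open("d0.pkl","rb"))
for n in d:
    P=cloud(d[n]);p=d[n]["pixels"].astype(int)
    m=(np.hypot(P[...,0]-.416,P[...,1]+.25)<.09)&(np.hypot(P[...,0]-.416,P[...,1]+.25)>.053)&(p[...,0]-p[...,2]>40)&(P[...,2]>.005)
    q=P[m].mean(0);v=q[:2]-[.4155,-.2505];print(n,m.sum(),q,np.degrees(np.arctan2(v[1],v[0])))
E
```

```text
9.8 [ 0.57711041 -0.30243136  0.03356736] [3.14151467e+00 8.90099601e-04 2.63293141e+00] [-0.611  0.538 -0.058  0.973  0.    -0.103]
wrist nut 3052 circ 0.5788 -0.3039 0.0361 rect [ 0.5764 -0.3057] [0.0327 0.0687] axis deg 150.7
top nut 55 circ 0.5568 -0.2984 0.0183 rect [ 0.5598 -0.2961] [0.0145 0.0357] axis deg 128.5
top 27 [ 0.43172506 -0.19159858  0.03997465] 74.59918464916436
side 0 [nan nan nan] nan<stdin>:6: RuntimeWarning: Mean of empty slice.
  ret = um.true_divide(
```

View pics/w5.png

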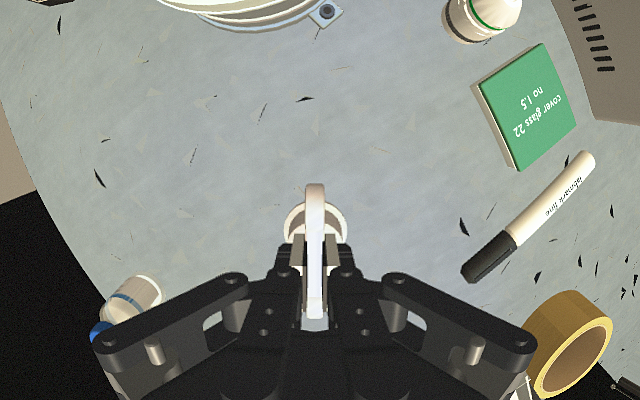

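The nut is gripped at about (315,230), with the plate between the pads and upright. The hose puts the housing x axis at about -15°. I'll lift, carry it to the stud and turn the ears to about 295° (about 50° clockwise of the housing x axis).

Call:
move_arm:
  plan:
    - [0, 0, 0.4, 0, 0, 0]
    - [0, 0, 0.8, 0, 0, 0]
    - [0, 0, 1, 0, 0, 0]
    - [0, 0, 1, 0, 0, 0]
    - [0, 0, 1, 0, 0, 0]
    - [0, 0, 1, 0, 0, 0]
    - [0, 0, 0, 0, 0, 0.047]
    - [0, 0, 0, 0, 0, 0.047]

```text
t: 10.7
tool_pos: [0.5769, -0.3025, 0.1643]
orientation: [-3.141, 0.001, 2.934]
force: [0.3, -0.5, -1.1]
grip_width: 0.0066
grip_force: 80.0
```

Call:
move_arm:
  plan:
    - [-0.43, 0.14, 0, 0, 0, 0.047]
    - [-0.43, 0.14, 0, 0, 0, 0.047]
    - [-0.43, 0.14, 0, 0, 0, 0.047]
    - [-0.43, 0.14, 0, 0, 0, 0.047]
    - [-0.43, 0.14, 0, 0, 0, 0.047]
    - [-0.43, 0.14, 0, 0, 0, 0.047]
    - [-0.43, 0.14, 0, 0, 0, 0.047]
    - [-0.43, 0.14, 0, 0, 0, 0.047]

```text
t: 11.5
tool_pos: [0.4902, -0.2741, 0.1633]
orientation: [3.141, -0.0, -2.168]
force: [0.8, -0.5, -0.7]
grip_width: 0.0066
grip_force: 80.1
```

Call:
move_arm:
  plan:
    - [-0.43, 0.14, 0, 0, 0, 0.047]
    - [-0.43, 0.14, 0, 0, 0, 0.047]
    - [-0.43, 0.14, 0, 0, 0, 0.047]
    - [-0.43, 0.14, 0, 0, 0, 0.047]
    - [-0.43, 0.14, 0, 0, 0, 0.047]
    - [-0.43, 0.14, 0, 0, 0, 0.047]
    - [-0.43, 0.13, 0, 0, 0, 0.047]
    - [0, 0, 0, 0, 0, 0]

```text
t: 12.3
tool_pos: [0.4145, -0.2496, 0.1635]
orientation: [3.141, 0.0, -1.138]
force: [0.3, -0.2, -1.2]
grip_width: 0.0067
grip_force: 80.0
```

```bash
cat > look2.py <<'E'
from workcell import manip, viewer
from h import *
s=manip.read_state(); print(s['t'],s['tool_pos'],s['orientation'],s['joint_pos'].round(3),s['force'])
for n in ("wrist","side"):
    d=viewer.get_image(n)
    if n=="wrist": d['fish']=1
    cv2.imwrite(f"pics/{n}6.png",d["pixels"][:,:,::-1])
    P=cloud(d)
    circ(P,n+" plate",(.416,-.25),.07,.06,.075)
    circ(P,n+" collar",(.416,-.25),.035,.085,.1)
    circ(P,n+" stud",(.416,-.25),.02,.101,.122)
    circ(P,n+" flange",(.416,-.25),.03,.127,.137)
    circ(P,n+" nut ears",(.416,-.25),.045,.163,.18)
E
python3 look2.py
```

```text
12.3 [ 0.41454357 -0.24963709  0.16348229] [ 3.14123581e+00  2.79306881e-04 -1.13822453e+00] [-0.716  0.178 -0.261  1.132 -0.    -2.719] [ 0.27361395 -0.23452401 -1.18336324]
wrist plate 8659 circ 0.4172 -0.2527 0.0554 rect [ 0.4197 -0.2575] [0.1091 0.0996] axis deg -153.2
wrist collar 1432 circ 0.4171 -0.2531 0.0244 rect [ 0.4207 -0.2591] [0.0481 0.034 ] axis deg -150.1
wrist stud few 1
wrist flange 548 circ 0.4141 -0.2505 0.0194 rect [ 0.4165 -0.2551] [0.0376 0.0252] axis deg -154.5
wrist nut ears 2797 circ 0.4137 -0.2513 0.0362 rect [ 0.4172 -0.2513] [0.0323 0.0687] axis deg 114.7
side plate 854 circ 0.4189 -0.2535 0.056 rect [ 0.4176 -0.2572] [0.1039 0.1082] axis deg 162.6
side collar 234 circ 0.4182 -0.2534 0.026 rect [ 0.4173 -0.2553] [0.0461 0.0449] axis deg 169.5
side stud 51 circ 0.4179 -0.2523 0.0088 rect [ 0.4171 -0.2537] [0.0134 0.0169] axis deg 162.4
side flange 77 circ 0.4162 -0.2516 0.0189 rect [ 0.4133 -0.2579] [0.0227 0.0372] axis deg 157.9
side nut ears 206 circ 0.4149 -0.2518 0.0372 rect [ 0.4151 -0.2517] [0.0318 0.0688] axis deg 118.2
```

View pics/wrist6.png

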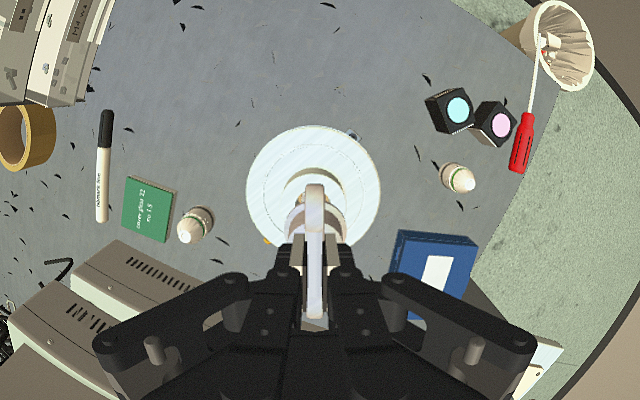

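View pics/side6.png

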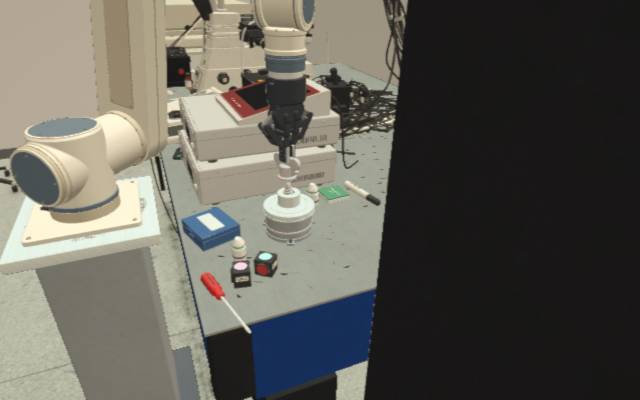

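The nut is over the stud with about 2 mm of offset in both cameras (flange against collar and stud), and everything else is still standing. I'll correct it and lower.

Call:
move_arm:
  plan:
    - [0.07, -0.06, -0.2, 0, 0, 0]
    - [0, 0, -0.25, 0, 0, 0]
    - [0, 0, -0.2, 0, 0, 0]
    - [0, 0, -0.15, 0, 0, 0]
    - [0, 0, -0.1, 0, 0, 0]
    - [0, 0, 0, 0, 0, 0]

```text
t: 13.0
tool_pos: [0.4172, -0.2515, 0.1401]
orientation: [3.141, 0.001, -1.14]
force: [-0.3, -0.1, -0.9]
grip_width: 0.0068
grip_force: 80.0
```

Call:
move_arm:
  plan:
    - [0, 0, -0.05, 0, 0, 0]
    - [0, 0, -0.05, 0, 0, 0]
    - [0, 0, -0.04, 0, 0, 0]
    - [0, 0, 0, 0, 0, 0]

```text
t: 13.4
tool_pos: [0.4173, -0.2516, 0.137]
orientation: [-3.142, 0.0, -1.14]
force: [-0.4, 0.3, -1.6]
grip_width: 0.0066
grip_force: 80.0
```

Call:
move_arm:
  plan:
    - [0, 0, -0.04, 0, 0, 0]
    - [0, 0, -0.04, 0, 0, 0]
    - [0, 0, 0, 0, 0, 0]

```text
t: 13.7
tool_pos: [0.4173, -0.2516, 0.1349]
orientation: [3.142, 0.0, -1.14]
force: [0.8, 0.8, -0.7]
grip_width: 0.0067
grip_force: 80.0
```

Call:
move_arm:
  plan:
    - [0, 0, -0.03, 0, 0, 0]
    - [0, 0, -0.03, 0, 0, 0]
    - [0, 0, 0, 0, 0, 0]

```text
t: 14.0
tool_pos: [0.4173, -0.2516, 0.1334]
orientation: [3.142, 0.0, -1.14]
force: [0.6, -0.5, -1.2]
grip_width: 0.0063
grip_force: 80.0
```

Call:
move_arm:
  plan:
    - [0, 0, -0.03, 0, 0, 0]
    - [0, 0, -0.03, 0, 0, 0]
    - [0, 0, 0, 0, 0, 0]

```text
t: 14.3
tool_pos: [0.4175, -0.2517, 0.1325]
orientation: [-3.141, -0.001, -1.14]
force: [-0.7, -0.1, 4.4]
grip_width: 0.0063
grip_force: 81.0
```

Contact with the thread, at 4 N. I'll turn clockwise, following the pitch.

Call:
move_arm:
  plan:
    - [0, 0, -0.01, 0, 0, -0.047]
    - [0, 0, -0.011, 0, 0, -0.047]
    - [0, 0, -0.011, 0, 0, -0.047]
    - [0, 0, -0.011, 0, 0, -0.047]
    - [0, 0, -0.011, 0, 0, -0.047]
    - [0, 0, -0.011, 0, 0, -0.047]
    - [0, 0, -0.011, 0, 0, -0.047]
    - [0, 0, -0.011, 0, 0, -0.047]

```text
t: 15.1
tool_pos: [0.4168, -0.2524, 0.1303]
orientation: [-3.141, -0.002, -2.328]
force: [-5.2, -2.9, 5.8]
grip_width: 0.0063
grip_force: 81.0
```

Call:
move_arm:
  plan:
    - [-0.03, -0.02, -0.011, 0, 0, -0.047]
    - [0, 0, -0.011, 0, 0, -0.047]
    - [0, 0, -0.011, 0, 0, -0.047]
    - [0, 0, -0.011, 0, 0, -0.047]
    - [0, 0, -0.011, 0, 0, -0.047]
    - [0, 0, -0.011, 0, 0, -0.047]
    - [0, 0, -0.011, 0, 0, -0.047]
    - [0, 0, -0.011, 0, 0, -0.047]

```text
t: 15.9
tool_pos: [0.4154, -0.2517, 0.1281]
orientation: [-3.141, -0.002, 2.774]
force: [-8.2, 2.8, 10.1]
grip_width: 0.0066
grip_force: 81.7
```

Call:
move_arm:
  plan:
    - [-0.05, 0.02, -0.008, 0, 0, -0.047]
    - [0, 0, -0.011, 0, 0, -0.047]
    - [0, 0, -0.011, 0, 0, -0.047]
    - [0, 0, -0.011, 0, 0, -0.047]
    - [0, 0, -0.011, 0, 0, -0.047]
    - [0, 0, -0.011, 0, 0, -0.047]

```text
t: 16.5
tool_pos: [0.4147, -0.2506, 0.1267]
orientation: [-3.142, -0.001, 1.889]
force: [-4.7, 6.9, 11.7]
grip_width: 0.0067
grip_force: 81.8
```

```bash
python3 - <<'E'
from workcell import manip
s=manip.read_state(); print(s)
E
```

```text
{'t': 16.5, 'joint_pos': array([-7.17318174e-01,  2.05839290e-01, -3.26057746e-01,  1.04017126e+00,
        6.64823692e-04,  5.35216191e-01]), 'qvel': array([ 0.00234676,  0.00278022, -0.00584254, -0.00442234,  0.00760991,
        1.46606383]), 'effort': array([ -1.99437238, -42.68085837,  31.99568868,  -3.3781267 ,
        -0.73858369,  -2.30218269]), 'tool_pos': array([ 0.41473851, -0.2505922 ,  0.12666452]), 'orientation': array([-3.14151577e+00, -1.43317596e-03,  1.88905781e+00]), 'force': array([-4.73007233,  6.87472479, 11.68129462]), 'wrist_torque': array([1.63300944, 1.02213599, 0.11252951]), 'grip_force': 81.82719826698303, 'grip_width': 0.006654610807097319}
```

Call:
move_arm:
  plan:
    - [-0.02, 0.04, -0.008, 0, 0, -0.047]
    - [0, 0, -0.011, 0, 0, -0.047]
    - [0, 0, -0.011, 0, 0, -0.047]
    - [0, 0, -0.011, 0, 0, -0.047]
    - [0, 0, 0, 0, 0, 0]

```text
t: 17.0
tool_pos: [0.4152, -0.2498, 0.1258]
orientation: [3.14, -0.002, 1.299]
force: [-0.5, 6.5, 8.5]
grip_width: 0.007
grip_force: 81.4
```

```bash
python3 - <<'E'
from workcell import manip, viewer
from h import *
s=manip.read_state(); print(s['tool_pos'],s['orientation'],s['joint_pos'][5],s['wrist_torque'],s['force'],s['grip_force'])
for n in ("wrist","side"):
    d=viewer.get_image(n)
    if n=="wrist": d['fish']=1
    P=cloud(d); cv2.imwrite(f"pics/{n}7.png",d["pixels"][:,:,::-1])
    circ(P,n+" plate",(.417,-.252),.07,.058,.072)
    m=(np.hypot(P[...,0]-.417,P[...,1]+.252)<.05)&(np.hypot(P[...,0]-.417,P[...,1]+.252)>.03)&(P[...,2]>.055)&(P[...,2]<.075)
    print("plate z",np.median(P[m][:,2]))
    circ(P,n+" ears",(.416,-.25),.045,.125,.15)
    m=(np.hypot(P[...,0]-.416,P[...,1]+.25)<.04)&(P[...,2]>.12)&(P[...,2]<.15);print("ear top",np.percentile(P[m][:,2],[50,90,95]))
E
```

```text
[ 0.41519785 -0.24976098  0.12576602] [ 3.14046224e+00 -1.56972356e-03  1.29934701e+00] 1.1261094269758891 [ 1.33684735 -0.02901502 -0.05125789] [-0.49623994  6.5088524   8.48287593] 81.44603133201599
wrist plate 11154 circ 0.4167 -0.2523 0.0554 rect [ 0.4184 -0.2472] [0.0987 0.1094] axis deg 163.7
plate z 0.06441295569449086
wrist ears 3238 circ 0.4154 -0.2518 0.0358 rect [ 0.418  -0.2515] [0.0325 0.0688] axis deg 74.3
ear top [0.13961473 0.14437903 0.14705755]
side plate 825 circ 0.4188 -0.2531 0.0556 rect [ 0.4176 -0.2569] [0.1026 0.1083] axis deg 161.7
plate z 0.06351212931283012
side ears 198 circ 0.4174 -0.2569 0.0343 rect [ 0.4166 -0.2567] [0.0635 0.0313] axis deg 73.0
ear top [0.13799051 0.14618985 0.14800439]
```

The cover plate is down from 67.7 to about 64.4 mm, so the nut is nearly snug. I'll continue until the torque rises.

Call:
move_arm:
  plan:
    - [0, 0.03, -0.008, 0, 0, -0.04]
    - [0, 0, -0.009, 0, 0, -0.04]
    - [0, 0, 0, 0, 0, 0]

```text
t: 17.4
tool_pos: [0.4155, -0.2494, 0.1255]
orientation: [3.14, -0.001, 1.049]
force: [0.7, 5.0, 8.4]
grip_width: 0.0063
grip_force: 81.5
```

```bash
cat > st.py <<'E'
from workcell import manip
s=manip.read_state(); print(s['tool_pos'].round(4),s['orientation'].round(3),s['joint_pos'][5],s['wrist_torque'],s['force'],s['grip_force'])
E
python3 st.py
```

```text
[ 0.4155 -0.2494  0.1255] [ 3.140e+00 -1.000e-03  1.049e+00] 1.3777263022770838 [ 0.97771249 -0.05868566 -0.09623861] [0.67723884 4.95486505 8.43967186] 81.46039366722107
```

Call:
move_arm:
  plan:
    - [0, 0.02, -0.008, 0, 0, -0.04]
    - [0, 0, -0.009, 0, 0, -0.04]
    - [0, 0, 0, 0, 0, 0]

```text
t: 17.7
tool_pos: [0.4158, -0.2495, 0.1255]
orientation: [3.139, -0.001, 0.797]
force: [1.4, 4.0, 10.8]
grip_width: 0.0067
grip_force: 81.7
```

```bash
python3 st.py
```

```text
[ 0.4158 -0.2495  0.1255] [ 3.139e+00 -1.000e-03  7.970e-01] 1.6298032839987504 [ 0.72929335 -0.12319984 -0.10346431] [ 1.36770849  4.01142147 10.84394915] 81.74384593963623
```

```bash
cat > look3.py <<'E'
from workcell import manip, viewer
from h import *
s=manip.read_state(); print(s['tool_pos'],np.degrees(s['orientation'][2]),s['wrist_torque'])
for n in ("wrist","side"):
    d=viewer.get_image(n)
    if n=="wrist": d['fish']=1
    P=cloud(d); cv2.imwrite(f"pics/{n}8.png",d["pixels"][:,:,::-1])
    r=np.hypot(P[...,0]-.417,P[...,1]+.252)
    m=(r<.05)&(r>.03)&(P[...,2]>.055)&(P[...,2]<.075)
    print(n,"plate z",np.median(P[m][:,2]))
    circ(P,n+" plate",(.417,-.252),.07,.058,.072)
    circ(P,n+" eartips",(.4165,-.251),.045,.125,.143)
    circ(P,n+" flange",(.4165,-.251),.025,.088,.1)
    m=(r<.04)&(P[...,2]>.12)&(P[...,2]<.15);print("ear top",np.percentile(P[m][:,2],[50,90,95]))
E
python3 look3.py
```

```text
[ 0.41577372 -0.24947569  0.12547837] 45.68679158389996 [ 0.72929335 -0.12319984 -0.10346431]
wrist plate z 0.06415022520464989
wrist plate 11171 circ 0.4171 -0.2526 0.0554 rect [ 0.4211 -0.2487] [0.0989 0.1093] axis deg 134.8
wrist eartips 2838 circ 0.4161 -0.2515 0.0359 rect [ 0.4179 -0.2525] [0.0698 0.0321] axis deg 45.5
wrist flange 1611 circ 0.4173 -0.2516 0.0242 rect [ 0.4215 -0.2481] [0.035 0.047] axis deg 134.4
ear top [0.13936094 0.14457664 0.1471973 ]
side plate z 0.06329380708109562
side plate 826 circ 0.4185 -0.253 0.0552 rect [ 0.4175 -0.2573] [0.1014 0.1083] axis deg 161.6
side eartips 165 circ 0.4103 -0.2633 0.0246 rect [ 0.4091 -0.2661] [0.0396 0.0361] axis deg -144.5
side flange 145 circ 0.4179 -0.2527 0.024 rect [ 0.4169 -0.2573] [0.0376 0.0447] axis deg 165.8
ear top [0.13704017 0.14703783 0.14810147]
```

View pics/wrist8.png

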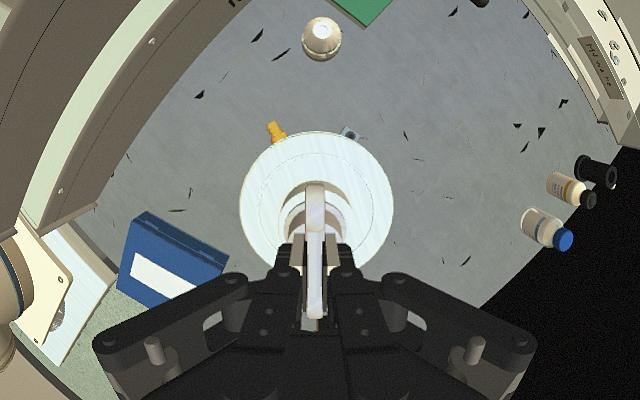

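The nut is still following the tool at yaw 45.5° and the cover is almost on the rim. I'll turn further in small steps.

Call:
move_arm:
  plan:
    - [0, 0, -0.008, 0, 0, -0.04]
    - [0, 0, -0.008, 0, 0, -0.04]
    - [0, 0, 0, 0, 0, 0]

```text
t: 18.1
tool_pos: [0.416, -0.2496, 0.1254]
orientation: [3.139, -0.002, 0.546]
force: [1.3, 3.2, 14.6]
grip_width: 0.0069
grip_force: 82.1
```

```bash
python3 look3.py
```

```text
[ 0.41600047 -0.24964734  0.12543184] 31.28792936242621 [ 0.73755274 -0.06327983 -0.11347612]
wrist plate z 0.06413954693393464
wrist plate 11196 circ 0.4168 -0.2527 0.0555 rect [ 0.4215 -0.2495] [0.0992 0.1101] axis deg 120.8
wrist eartips 2845 circ 0.4155 -0.2509 0.0359 rect [ 0.4179 -0.2529] [0.0691 0.0322] axis deg -148.9
wrist flange 1628 circ 0.4173 -0.2519 0.024 rect [ 0.4224 -0.2492] [0.0351 0.0472] axis deg 120.0
ear top [0.13930648 0.1443144  0.1472269 ]
side plate z 0.06324342418158879
side plate 827 circ 0.4189 -0.2532 0.0553 rect [ 0.4174 -0.2575] [0.1008 0.108 ] axis deg 161.3
side eartips 198 circ 0.4166 -0.2523 0.0362 rect [ 0.4169 -0.2546] [0.0683 0.0317] axis deg -155.5
side flange 142 circ 0.418 -0.2533 0.0237 rect [ 0.4169 -0.2588] [0.0339 0.0454] axis deg 171.6
ear top [0.13514054 0.14580138 0.14796632]
```

Call:
move_arm:
  plan:
    - [0, 0, 0.04, 0, 0, 0]
    - [0, 0, 0.03, 0, 0, 0]
    - [0, 0, 0, 0, 0, 0]

```text
t: 18.5
tool_pos: [0.4157, -0.2495, 0.1258]
orientation: [3.14, -0.001, 0.55]
force: [4.4, 1.0, 1.7]
grip_width: 0.0065
grip_force: 80.4
```

Call:
move_arm:
  plan:
    - [0, 0, 0, 0, 0, 0]
    - [0, 0, 0, 0, 0, 0]
    - [0, 0, 0, 0, 0, 0]
    - [0, 0, 0, 0, 0, 0]
  jaw: 40

```text
t: 18.9
tool_pos: [0.4146, -0.2493, 0.1254]
orientation: [-3.141, 0.0, 0.55]
force: [-0.1, 0.9, 0.6]
grip_width: 0.0396
grip_force: 0.0
```

```bash
python3 look3.py
```

```text
[ 0.41464329 -0.2493167   0.12543458] 31.50838236780788 [-0.02067661 -0.01594793  0.03417569]
wrist plate z 0.06476420888632506
wrist plate 11265 circ 0.417 -0.2527 0.0554 rect [ 0.4177 -0.2512] [0.1071 0.1088] axis deg 125.2
wrist eartips 3434 circ 0.4157 -0.2505 0.036 rect [ 0.4169 -0.2521] [0.0565 0.0548] axis deg -148.0
wrist flange 1674 circ 0.4172 -0.2518 0.0243 rect [ 0.4206 -0.2503] [0.0386 0.047 ] axis deg 119.6
ear top [0.13925894 0.14350633 0.14660012]
side plate z 0.06385522896050498
side plate 830 circ 0.4173 -0.2527 0.056 rect [ 0.4177 -0.2564] [0.1021 0.1077] axis deg 160.9
side eartips 266 circ 0.4145 -0.2518 0.0348 rect [ 0.4169 -0.2529] [0.0534 0.0562] axis deg 113.7
side flange 135 circ 0.4177 -0.253 0.0235 rect [ 0.4159 -0.2585] [0.0347 0.0448] axis deg 166.2
ear top [0.13588308 0.14618145 0.14820397]
```

After letting go, the plate rebounded about 0.6 mm and the ears lean about 2 mm. I'll regrasp with the tool centred on the stud and tighten further.

Call:
move_arm:
  plan:
    - [0.03, -0.07, 0, 0, 0, 0]
    - [0, 0, 0, 0, 0, 0]

```text
t: 19.2
tool_pos: [0.4157, -0.2513, 0.1256]
orientation: [3.141, -0.0, 0.55]
force: [-0.5, -0.1, 0.9]
grip_width: 0.0402
grip_force: 0.0
```

Call:
move_arm:
  plan:
    - [0, 0, 0, 0, 0, 0]
    - [0, 0, 0, 0, 0, 0]
    - [0, 0, 0, 0, 0, 0]
    - [0, 0, 0, 0, 0, 0]
    - [0, 0, 0, 0, 0, 0]
  jaw: 2

```text
t: 19.7
tool_pos: [0.4156, -0.251, 0.1256]
orientation: [-3.142, -0.0, 0.55]
force: [-1.0, 1.2, 2.0]
grip_width: 0.0067
grip_force: 80.6
```

```bash
python3 look3.py; python3 st.py
```

```text
[ 0.41559189 -0.25099531  0.12563575] 31.519395196197348 [ 0.23450084 -0.00401665  0.06894005]
wrist plate z 0.06455768370886143
wrist plate 11291 circ 0.417 -0.2528 0.0555 rect [ 0.4214 -0.2498] [0.0992 0.1101] axis deg 121.6
wrist eartips 2850 circ 0.4178 -0.2525 0.0354 rect [ 0.4187 -0.2532] [0.0684 0.032 ] axis deg -148.6
wrist flange 1634 circ 0.4173 -0.2518 0.0241 rect [ 0.4216 -0.2492] [0.0349 0.0476] axis deg 122.2
ear top [0.13960903 0.14407888 0.14702337]
side plate z 0.0638433045050581
side plate 834 circ 0.4191 -0.2537 0.0569 rect [ 0.4177 -0.2569] [0.1018 0.1082] axis deg 161.0
side eartips 191 circ 0.4201 -0.2549 0.038 rect [ 0.4195 -0.2544] [0.0712 0.0319] axis deg -154.4
side flange 139 circ 0.418 -0.2528 0.0235 rect [ 0.4161 -0.2583] [0.0349 0.0447] axis deg 164.0
ear top [0.13513203 0.1460718  0.14794992]
[ 0.4156 -0.251   0.1256] [-3.142 -0.     0.55 ] 1.8750250364285674 [0.31370276 0.03379451 0.02708047] [-0.93570202  0.8992446   2.98807466] 80.63975930213928
```

Well centred with low forces. I'll turn further.

Call:
move_arm:
  plan:
    - [0, 0, -0.011, 0, 0, -0.045]
    - [0, 0, -0.011, 0, 0, -0.045]
    - [0, 0, -0.011, 0, 0, -0.045]
    - [0, 0, 0, 0, 0, 0]

```text
t: 20.2
tool_pos: [0.4156, -0.2508, 0.1252]
orientation: [-3.141, -0.0, 0.121]
force: [-1.6, 3.1, 6.1]
grip_width: 0.0068
grip_force: 81.2
```

```bash
python3 look3.py; python3 st.py
```

```text
[ 0.41562271 -0.25084211  0.12516717] 6.938948472123141 [ 0.53876202  0.17965059 -0.09537416]
wrist plate z 0.06412018940572661
wrist plate 11286 circ 0.417 -0.2525 0.0553 rect [ 0.4223 -0.2517] [0.0991 0.11  ] axis deg 97.1
wrist eartips 2872 circ 0.4173 -0.2519 0.0357 rect [ 0.4184 -0.2539] [0.0682 0.0323] axis deg -173.3
wrist flange 1606 circ 0.4172 -0.2522 0.0241 rect [ 0.4226 -0.2515] [0.0352 0.0471] axis deg 96.9
ear top [0.13918467 0.14435744 0.14707889]
side plate z 0.06329532175247143
side plate 824 circ 0.4183 -0.2535 0.0556 rect [ 0.4169 -0.2572] [0.1021 0.1083] axis deg 161.6
side eartips 238 circ 0.4177 -0.255 0.0367 rect [ 0.4176 -0.2588] [0.0254 0.0726] axis deg -174.8
side flange 139 circ 0.4174 -0.2524 0.0237 rect [ 0.4155 -0.258 ] [0.035  0.0451] axis deg 163.3
ear top [0.13331665 0.14457668 0.14741566]
[ 0.4156 -0.2509  0.1251] [-3.142 -0.     0.126] 2.299596956179527 [ 0.60883562  0.25555301 -0.09992691] [-0.93222511  3.18295596  6.71419503] 81.20342373847961
```

Call:
move_arm:
  plan:
    - [0, 0, 0, 0, 0, -0.045]
    - [0, 0, 0, 0, 0, -0.045]
    - [0, 0, 0, 0, 0, -0.045]
    - [0, 0, 0, 0, 0, -0.045]
    - [0, 0, 0, 0, 0, 0]

```text
t: 20.8
tool_pos: [0.4155, -0.2502, 0.1251]
orientation: [-3.14, 0.0, -0.444]
force: [-0.7, 6.9, 7.2]
grip_width: 0.0067
grip_force: 81.4
```

```bash
python3 look3.py; python3 st.py
```

```text
[ 0.41553004 -0.25015687  0.12507865] -25.42899130939085 [ 1.35415288  0.24285846 -0.1386799 ]
wrist plate z 0.06406433454110516
wrist plate 11307 circ 0.417 -0.2527 0.0554 rect [ 0.4216 -0.255 ] [0.1094 0.0996] axis deg 64.4
wrist eartips 2894 circ 0.4164 -0.2516 0.0367 rect [ 0.418  -0.2506] [0.0321 0.0701] axis deg 154.4
wrist flange 1603 circ 0.4171 -0.2525 0.0243 rect [ 0.4221 -0.2547] [0.0478 0.035 ] axis deg 61.9
ear top [0.13907597 0.14412648 0.14703993]
side plate z 0.06322813487150088
side plate 829 circ 0.4181 -0.2538 0.0557 rect [ 0.4177 -0.2568] [0.1024 0.1084] axis deg 162.0
side eartips 250 circ 0.4182 -0.2515 0.0359 rect [ 0.4151 -0.2587] [0.0249 0.0711] axis deg 154.5
side flange 148 circ 0.4179 -0.253 0.0233 rect [ 0.4166 -0.2582] [0.0352 0.0446] axis deg 163.5
ear top [0.13207299 0.14321915 0.14599644]
[ 0.4155 -0.2502  0.1251] [-3.14  0.   -0.44] 2.8651258212682937 [ 1.31458234  0.23294004 -0.21753496] [-0.84322732  6.80018151  7.90407442] 81.41541838645935
```

Call:
move_arm:
  plan:
    - [0, -0.02, 0.015, 0, 0, 0]
    - [0, -0.02, 0.015, 0, 0, 0]
    - [0, 0, 0, 0, 0, 0]

```text
t: 21.2
tool_pos: [0.4155, -0.2503, 0.1251]
orientation: [-3.138, 0.002, -0.439]
force: [1.1, 10.3, 1.8]
grip_width: 0.0067
grip_force: 80.6
```

```bash
python3 look3.py; python3 st.py
```

```text
[ 0.41546601 -0.25030692  0.12512493] -25.146587858110475 [ 2.02447371 -0.30388955 -0.18975241]
wrist plate z 0.06409921581249978
wrist plate 11298 circ 0.417 -0.2527 0.0554 rect [ 0.4217 -0.2546] [0.11   0.0997] axis deg 64.6
wrist eartips 2896 circ 0.4154 -0.2535 0.0367 rect [ 0.418  -0.2508] [0.0321 0.0701] axis deg 154.7
wrist flange 1622 circ 0.4171 -0.2523 0.0243 rect [ 0.4221 -0.2548] [0.0478 0.035 ] axis deg 62.5
ear top [0.13909527 0.14429341 0.1471971 ]
side plate z 0.0632961912385627
side plate 821 circ 0.4188 -0.2531 0.0554 rect [ 0.4176 -0.2564] [0.1016 0.1083] axis deg 161.2
side eartips 252 circ 0.4186 -0.2506 0.0358 rect [ 0.4149 -0.2584] [0.0226 0.0713] axis deg 154.6
side flange 145 circ 0.4175 -0.2541 0.0237 rect [ 0.4167 -0.2586] [0.035 0.045] axis deg 165.2
ear top [0.13255106 0.14296266 0.14592159]
[ 0.4155 -0.2503  0.1251] [-3.138e+00  2.000e-03 -4.390e-01] 2.863294470682457 [ 1.96146482 -0.29358665 -0.15068844] [1.74270855 9.4687533  1.97021399] 80.61187148094177
```

Call:
move_arm:
  plan:
    - [0, 0, 0, 0, 0, 0]
    - [0, 0, 0, 0, 0, 0]
    - [0, 0, 0, 0, 0, 0]
    - [0, 0, 0.3, 0, 0, 0]
    - [0, 0, 0.8, 0, 0, 0]
    - [0, 0, 1, 0, 0, 0]
    - [0, 0, 0, 0, 0, 0]
  jaw: 50

```text
t: 22.0
tool_pos: [0.4167, -0.2532, 0.1813]
orientation: [3.14, -0.005, -0.44]
force: [0.6, -0.3, -0.6]
grip_width: 0.0502
grip_force: 0.0
```

```bash
cat > look4.py <<'E'
from look3 import *
for n in ("wrist","side"):
    d=viewer.get_image(n)
    if n=="wrist": d['fish']=1
    P=cloud(d); cv2.imwrite(f"pics/{n}9.png",d["pixels"][:,:,::-1])
    r=np.hypot(P[...,0]-.417,P[...,1]+.252); q=P[(r<.045)&(P[...,2]>.12)&(P[...,2]<.15)]
    print(n,"plate top z hist",np.histogram(q[:,2],bins=np.arange(.12,.152,.002)))
    circ(P,n+" plate tips",(.417,-.252),.045,.13,.145); circ(P,n+" flange rim/collar",(.417,-.252),.03,.09,.099)
E
python3 look4.py
```

```text
[ 0.41671272 -0.25321809  0.18132452] -25.191634884830894 [-0.04680139  0.01376723 -0.02295983]
wrist plate z 0.06408868773122645
wrist plate 8344 circ 0.4168 -0.2527 0.0555 rect [ 0.4171 -0.2528] [0.1101 0.1096] axis deg 63.1
wrist eartips 1403 circ 0.417 -0.2513 0.0363 rect [ 0.4167 -0.252 ] [0.0085 0.0722] axis deg 154.2
wrist flange 1030 circ 0.417 -0.2525 0.0242 rect [ 0.4201 -0.2543] [0.0479 0.0395] axis deg 60.3
ear top [0.13842706 0.14025711 0.14070489]
side plate z 0.06334281585485939
side plate 828 circ 0.4188 -0.2532 0.0558 rect [ 0.4178 -0.258 ] [0.1003 0.1082] axis deg 161.9
side eartips 246 circ 0.4182 -0.2514 0.0359 rect [ 0.4178 -0.2525] [0.0108 0.0713] axis deg 154.8
side flange 146 circ 0.4172 -0.2524 0.0237 rect [ 0.4165 -0.2574] [0.0368 0.0448] axis deg 160.4
ear top [0.13023993 0.13825735 0.13882491]
wrist plate top z hist (array([447, 188,   2,   3,   8,  18,  27,  42, 185, 888, 288,   3,   0,
         0,   0]), array([0.12 , 0.122, 0.124, 0.126, 0.128, 0.13 , 0.132, 0.134, 0.136,
       0.138, 0.14 , 0.142, 0.144, 0.146, 0.148, 0.15 ]))
wrist plate tips 1451 circ 0.4175 -0.2509 0.0358 rect [ 0.4171 -0.2517] [0.0087 0.0713] axis deg 154.5
wrist flange rim/collar 1093 circ 0.4171 -0.2527 0.0245 rect [ 0.4199 -0.2541] [0.0479 0.0411] axis deg 62.0
side plate top z hist (array([34, 34, 27, 31, 30, 33, 29, 32, 43, 37,  1,  0,  0,  0,  0]), array([0.12 , 0.122, 0.124, 0.126, 0.128, 0.13 , 0.132, 0.134, 0.136,
       0.138, 0.14 , 0.142, 0.144, 0.146, 0.148, 0.15 ]))
side plate tips 175 circ 0.4186 -0.2505 0.0356 rect [ 0.4178 -0.2522] [0.0114 0.0711] axis deg 154.3
side flange rim/collar 128 circ 0.4188 -0.2532 0.0237 rect [ 0.4167 -0.2587] [0.0351 0.0449] axis deg 162.7
```

```bash
python3 - <<'E'
from workcell import manip, viewer
from h import *
d=viewer.get_image("wrist"); d['fish']=1; P=cloud(d)
r=np.hypot(P[...,0]-.417,P[...,1]+.252); q=P[(r<.045)&(P[...,2]>.136)&(P[...,2]<.143)]
a=np.radians(154.4); s=(q[:,:2]-q[:,:2].mean(0))@[np.cos(a),np.sin(a)]
for lo in np.arange(-.036,.036,.009):
    m=(s>=lo)&(s<lo+.009); print(round(lo,3),m.sum(),np.median(q[m,2]).round(4) if m.any() else 0, np.percentile(q[m,2],90).round(4) if m.any() else 0)
E
```

```text
-0.036 86 0.1374 0.1386
-0.027 230 0.1401 0.1411
-0.018 196 0.139 0.1401
-0.009 177 0.1388 0.1396
0.0 176 0.1388 0.1397
0.009 166 0.1389 0.1397
0.018 174 0.1397 0.1408
0.027 127 0.1399 0.1413
```

```bash
python3 -c "
from workcell import workorder
print(workorder.finish_job())"
```

```text
the job is handed in; nothing more can be done
None
```

The job is handed in: by the last camera check the cover is level and down on the metal rim, the wing nut is snug at about 92 mm, upright and released, and the objectives and bottles were not touched. The hand-in returned no verdict.

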